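# Catch the bead case's lid and lower it shut

## Robot

A 6-joint arm with a two-finger parallel gripper is mounted at the origin on the work surface. World frame = base frame: x ahead of the robot, y to its left, z up, the work surface at z = 0. Lengths are in m, angles in rad, forces in N, time in s.
With the tool pointing down it reaches from about 0.35 to 0.775 m from the base axis. Payload 5.5 kg.
Tool frame: the origin (TCP) lies between the finger pads; the fingertips stand 11 mm ahead of it and the grasp point (between the pads) lies 8 mm behind it (tips_ahead is the distance from the TCP to the fingertips, in m); z points along the fingers, y is the line along which they close (so a half turn about z gives the same grasp; the last joint's range is limited). The gripper opens to 85 mm and grips with 20 to 120 N. Pads are 22 mm wide; open, the fingers measure 114 mm over their backs; the gripper's body (76 mm by 85 mm) begins 54 mm behind the grasp point. The pads swing forward as they close: fully open they stand 13 mm farther back than shut.
Start: joints at [-1.27, 0.313, 0.046, 1.304, 0, 1.431], TCP at [0.245, -0.52, 0.242] pointing down, gripper open.
Joint ranges: [-2.76, 2.76], [-0.86, 1.69], [-1.03, 1.26], [-2.2, 2.34], [-1.47, 1.5], [-3.14, 3.14]. Speed limits (rad/s): [2.57, 2.57, 3.14, 3.14, 3.14, 3.14].

## Interface

Orientations are given as a unit quaternion [w, x, y, z].
In Python, from workcell import * gives the robot as it stands. The module is installed in compiled form; this text tells all that it offers.
- The arm moves only by the tool jog_arm, never from a script. Its argument "moves" is a list of rows, each an object with "fingers": the closure, from 0 (fully open) to 1 (shut); "slide": the shift along the tool's x, y, z in mm, a list of three; "angular": the turn, a rotation vector about the tool's x, y, z in degrees, a list of three. A call has 1 to 10 rows; each row is the pose to reach, as a shift and turn from the pose commanded when the call began, along the tool's axes at that moment; what a row does not reach only later rows make up. A row lasts 1/12 s, in which the tool goes at most 41.7 mm and 7.16 degrees, less where a joint would pass 70% of its speed; a pose out of reach is approached as far as the arm can. A call with a gripper value outside its range is refused whole. The fingers move at their own pace and stop on an object; "squeeze" is the grip in N (left out, the last holds). Time passes only in rows, so rows that repeat a pose let the fingers close. It gives the time, the measured TCP pose, the force, the opening and the grip force at its end, in the units of the state.
- get_state(): the state, without advancing time (a new reading comes with each control period).
- read_camera(name): name is "scene" or "top" or "wrist"; returns a dict with "color" (400x640x3 uint8, red, green, blue), "fovy" (degrees; the focal length in pixels is half the picture's height over the tangent of half this angle, whatever the lens; pixels are square), "cx", "cy" (the principal point, pixels), "world_from_camera" (4x4, takes a point from camera to world coordinates); the wrist camera has in their place "tool_from_camera" (4x4, takes a point from camera to tool coordinates, whose origin is the TCP and whose axes are the flange's). Camera axes: x right, y down, z forward; pixel columns grow to the right and rows downward; lengths in m; the calibration is good to about 2 mm. A picture is of the moment at which its call begins: read the wrist's pose just before it. There is no depth.
- hand_in(): hands the job in; it is judged then, once.
Trained networks look in a picture, given as the dict that the camera call returned (one of the last four; its "shot" number tells which), for a name from the list of things; names that differ only in an ending like _2 or _b are one class to them, and where a whole thing is asked for, a point or a joint stands for the part that bears it (a point fixed in the world has none). Each returns a list of dicts, best first, with "p" (0 to 1); they miss things now and then, are a little off and sometimes report something else, mostly with a low value. They report only what shows in the picture. A call takes as long as a camera call.
- look_for(target, picture): "point" ([column, row] in pixels, amid what is visible of it).
- tip_of(target, picture): "point" ([column, row] in pixels: a listed point, or the origin of a listed thing).
The state is a dict: "clock": time; "joint_pos": joint angles; "qvel": joint speeds; "tau": joint torques, N m; "tcp_pos": TCP position; "orientation": TCP orientation; "wrist_force": force on the tool from outside, world axes, zero at the start; "ft_torque": the same for the moment, N m; "finger_gap": finger opening in m; "grip_force": force on a finger pad.
Only numpy, scipy, OpenCV 4.12 (cv2) and the standard library are available. Lean on these libraries where they do the work, as an engineer would, in place of code of your own. Each camera call takes 0.05 s, during which the arm holds its last target. There are 200 camera calls.

## Task

The bead-sorting case stands with its lid up. With your fingertips tip the lid over from behind and let it fall free, catch it on the outside of your fingers before it comes down, then lower it until it is fully shut without a knock, and take your hand clear. Touch the lid lightly and grip nothing, and leave the bead boxes and the jar beside the case where they are.

Things in the scene. Friction and masses are not known exactly. Their poses are not given: they have to be found in the camera images.
- case: black open bead-sorting case with compartments, 170 (x) x 250 (y) x 75 mm high, fixed to the table. Origin under its centre. Its x axis points from its front face to the hinge side; its front faces the robot's right (world -y), give or take 0.5 rad; nothing stands in front of it
- lid (a joint): lid angle, rad: 0 shut, 1.57 upright, 1.9 at its stop leaning away from the front. Stiff damped hinge: the lid stays put from about 1.75 to 1.4, moves there with under 2 N at its free edge; tipped below about 1.3 it sinks by itself, slowly at first, and reaches the rim some 2.5 to 5 s later at 0.6 to 1 rad/s, which is a knock; under 0.35 rad/s near the rim is gentle
- lid_edge (a point): middle of the lid's free edge, at its underside. The lid is a flat plate 195 mm from hinge to free edge, 250 mm wide, 6 mm thick, about 0.2 kg, grey frame with a clear pane. Shut, its underside lies on the rim and this point is 75 mm above the table, 25 mm in front of the case's front face (an overhanging lip to carry it by)
- hinge (a point): middle of the hinge axis, which runs along the case's y axis at the top of its far rim, 75 mm above the table and 85 mm beyond the case's centre
- bin_a: loose red open box of beads, 60 x 60 x 70 mm high, origin under its centre; to be left alone, behind the hinge side, away from the robot
- bin_b: loose red open box of beads, 60 x 60 x 70 mm high, origin under its centre; to be left alone, at the case's end away from the robot (case -y)
- jar: loose lidded clear jar, 48 mm diameter, 70 mm high, origin under its centre, behind the hinge side, towards the robot; to be left alone

How it is judged:
By the outcome, as a careful person would: the job done as asked, in the order asked, and still so for the second after the job is handed in, with the robot touching nothing.
It also fails if it takes over 48 s, if anything falls off the work surface, if the arm or the gripper's body presses on something with over 40 N, if the wrist force passes 120 N, or if a joint passes its speed limit or range.

## Working session

There is one attempt and no reset: what is moved stays moved. The work goes in short steps, Python scripts to look and compute and a tool call to move; the robot and the scene stay as the last step left them, time stands still between calls to the robot, and variables do not carry over. Pictures are saved under pics/ and viewed, at most 10 in all, crops included, and the job is handed in when it is done.

Besides the shell and the picture viewer there is one more tool, called after "Emit:" by a JSON object that holds its "op" and its "data". jog_arm: Moves the arm, as the interface text tells. Its arguments: {"type":"object","properties":{"moves":{"type":"array","items":{"type":"object","properties":{"fingers":{"type":"number"},"slide":{"type":"array","items":{"type":"number"}},"angular":{"type":"array","items":{"type":"number"}}}}},"squeeze":{"type":"number"}},"required":["moves"]}

```bash
mkdir -p pics; cat > h.py <<'E'
from workcell import *
import numpy as np, cv2
from scipy.spatial.transform import Rotation as R
def ray(p,px):
    f=200/np.tan(np.radians(p["fovy"])/2); T=np.array(p["world_from_camera"])
    d=T[:3,:3]@np.array([(px[0]-p["cx"])/f,(px[1]-p["cy"])/f,1]); return T[:3,3],d/np.linalg.norm(d)
def proj(p,X):
    f=200/np.tan(np.radians(p["fovy"])/2); T=np.array(p["world_from_camera"])
    c=T[:3,:3].T@(np.array(X)-T[:3,3]); return c[:2]/c[2]*f+[p["cx"],p["cy"]]
def plane(p,px,z):
    o,d=ray(p,px); return o+d*(z-o[2])/d[2]
def tri(a,pa,b,pb):
    A=[];B=[]
    for p,x in((a,pa),(b,pb)):
        o,d=ray(p,x);M=np.eye(3)-np.outer(d,d);A.append(M);B.append(M@o)
    return np.linalg.lstsq(np.vstack(A),np.hstack(B),rcond=None)[0]
def Rt(): 
    q=get_state()["orientation"]; return R.from_quat([q[1],q[2],q[3],q[0]])
E
python3 - <<'E'
from h import *
np.set_printoptions(precision=3,suppress=True)
s=get_state();print(s["clock"],s["tcp_pos"],Rt().as_matrix())
P={n:read_camera(n) for n in("scene","top")}
for n,p in P.items():
    cv2.imwrite(f"pics/{n}0.png",p["color"][:,:,::-1]); print(n,np.array(p["world_from_camera"])[:3,3],p["fovy"])
    for t in("case","lid_edge","hinge","bin_a","jar"):
        for k in tip_of(t,p)[:3]: print(n,t,k["point"],round(k["p"],2), plane(p,k["point"],.075 if t=="hinge" else 0))
for t in("lid_edge","hinge","case"):
    try: print(t,tri(P["scene"],tip_of(t,P["scene"])[0]["point"],P["top"],tip_of(t,P["top"])[0]["point"]))
    except Exception as e: print(t,e)
print(get_state()["clock"])
E
```

```text
0.0 [ 0.245 -0.52   0.241] [[ 0.904  0.427 -0.001]
 [ 0.427 -0.904  0.002]
 [ 0.    -0.002 -1.   ]]
scene [1.23  0.254 0.516] 54.9965269531407
scene case [275.0, 214.2] 0.56 [0.588 0.004 0.   ]
scene lid_edge [310.9, 101.4] 0.65 [-0.098 -0.085  0.   ]
scene hinge [312.6, 194.1] 0.65 [0.599 0.094 0.075]
scene bin_a [332.3, 257.4] 0.83 [0.695 0.156 0.   ]
scene bin_a [266.5, 280.7] 0.73 [0.781 0.052 0.   ]
scene jar [341.6, 208.7] 0.72 [0.535 0.145 0.   ]
top [0.588 0.104 1.21 ] 42.27029981945282
top case [370.0, 211.0] 0.83 [0.593 0.01  0.   ]
top lid_edge [333.8, 209.5] 0.98 [0.595 0.094 0.   ]
top hinge [334.9, 209.0] 0.92 [0.596 0.093 0.075]
top hinge [333.0, 206.9] 0.59 [0.601 0.097 0.075]
top bin_a [355.6, 129.8] 0.86 [0.783 0.045 0.   ]
top bin_a [308.1, 169.4] 0.63 [0.689 0.155 0.   ]
lid_edge [0.594 0.094 0.269]
hinge [0.596 0.093 0.073]
case [0.593 0.008 0.004]
0.9
```

View pics/scene0.png

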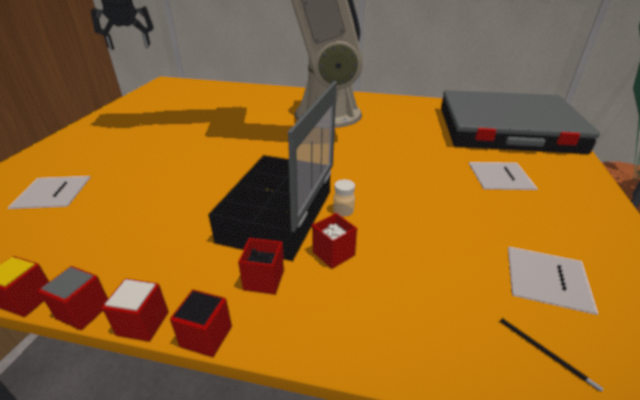

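View pics/top0.png

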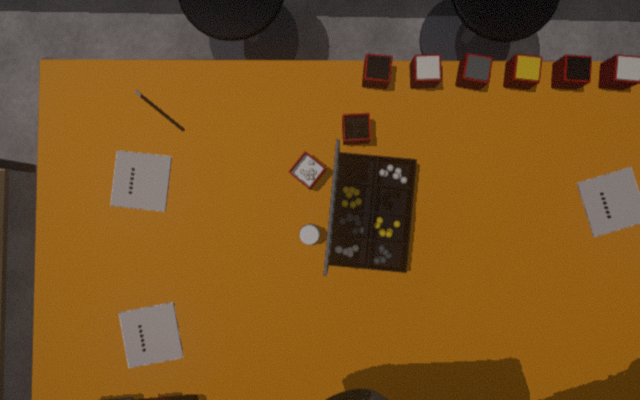

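The case is black, around (370,211) in the top view. The lid stands upright with its hinge line from (337,152) to (328,272), so the case yaw is about 0.06. The jar (310,235) and the bin (308,170) are behind it and low. My plan is to keep the shut fingers tilted 40° towards the hinge: hook over the edge from behind, pull, then drop in front and catch the lid on the finger backs.

```bash
cat >> h.py <<'E'
np.set_printoptions(precision=2,suppress=True)
yaw=0.06; H=np.array([.597,.093,.075]); EX=np.array([np.sin(yaw),np.cos(yaw),0]); EY=np.array([-np.cos(yaw),np.sin(yaw),0]); Z=np.array([0,0,1.])
def tool(tilt):
    t=np.radians(tilt); z=EX*np.sin(t)-Z*np.cos(t); x=-EY; return np.column_stack([x,np.cross(z,x),z])
def W(u,z,v=0): return H*[1,1,0]+EX*u+EY*v+Z*z     # u from hinge (+ behind), z height, v along hinge
def go(P,tilt=40):
    s=get_state(); r=Rt(); d=r.inv().apply(P-np.array(s["tcp_pos"]))*1000
    a=np.degrees((r.inv()*R.from_matrix(tool(tilt))).as_rotvec()); print("slide",d,"ang",a)
def where():
    s=get_state(); d=np.array(s["tcp_pos"])-H; print("t",s["clock"],"u,v mm",d@EX*1e3,d@EY*1e3,"z",s["tcp_pos"][2]*1e3,"F",np.array(s["wrist_force"]),"q",np.array(s["joint_pos"]))
E
python3 -c "
from h import *
print(tool(40)); go(W(-.10,.37)); go(W(.045,.33)); where()"
```

```text
[[ 1.   -0.05  0.04]
 [-0.06 -0.76  0.64]
 [-0.   -0.64 -0.77]]
slide [ 531.6  -316.7  -127.71] ang [39.16 10.01 27.51]
slide [ 601.22 -443.9   -87.74] ang [39.16 10.01 27.51]
t 0.9 u,v mm -633.0704720705231 314.2465031925387 z 242.3533225413177 F [ 0.49 -0.49 -0.57] q [-1.27  0.31  0.05  1.3   0.    1.43]
```

Emit:
{"op": "jog_arm", "data": {"moves": [{"fingers": 1, "slide": [532, -317, -128], "angular": [39.2, 10, 27.5]}, {"fingers": 1, "slide": [532, -317, -128], "angular": [39.2, 10, 27.5]}, {"fingers": 1, "slide": [532, -317, -128], "angular": [39.2, 10, 27.5]}, {"fingers": 1, "slide": [532, -317, -128], "angular": [39.2, 10, 27.5]}, {"fingers": 1, "slide": [532, -317, -128], "angular": [39.2, 10, 27.5]}, {"fingers": 1, "slide": [532, -317, -128], "angular": [39.2, 10, 27.5]}, {"fingers": 1, "slide": [532, -317, -128], "angular": [39.2, 10, 27.5]}, {"fingers": 1, "slide": [532, -317, -128], "angular": [39.2, 10, 27.5]}, {"fingers": 1, "slide": [532, -317, -128], "angular": [39.2, 10, 27.5]}, {"fingers": 1, "slide": [532, -317, -128], "angular": [39.2, 10, 27.5]}]}}

```text
clock: 1.73
tcp_pos: [0.4741, -0.1806, 0.3262]
orientation: [-0.343, 0.939, -0.029, 0.01]
wrist_force: [0.9, 0.6, 0.6]
finger_gap: -0.0002
grip_force: 0.0
```

```bash
python3 -c "
from h import *
where(); go(W(-.10,.37)); go(W(.045,.34))"
```

```text
t 1.7333 u,v mm -280.4429506063103 106.2365875804464 z 326.1527507748135 F [0.87 0.6  0.61] q [-0.81  0.49  0.3   1.9   0.49  2.26]
slide [ 106.02 -166.42   82.66] ang [-0.11  0.04 -0.09]
slide [ 105.95 -257.99  199.02] ang [-0.11  0.04 -0.09]
```

Emit:
{"op": "jog_arm", "data": {"moves": [{"slide": [106, -166, 83]}, {"slide": [106, -166, 83]}, {"slide": [106, -166, 83]}, {"slide": [106, -166, 83]}, {"slide": [106, -166, 83]}, {"slide": [106, -240, 160]}, {"slide": [106, -240, 160]}, {"slide": [106, -240, 160]}, {"slide": [106, -240, 160]}, {"slide": [106, -240, 160]}]}}

```text
schema error: expected keys fingers, slide, angular
```

```bash
python3 -c "
from h import *
where(); go(W(.045,.271)); go(W(.045,.34))
p=read_camera('scene'); cv2.imwrite('pics/s1.png',cv2.resize(p['color'][60:260,160:440,::-1],(840,600))[:, :800])
for t in ('lid_edge','hinge'):print(t,tip_of(t,p)[:1])
print(proj(p,W(0,.27)),proj(p,W(0,.075)),proj(p,W(0,.27,.125)),proj(p,W(0,.27,-.125)))"
```

```text
t 1.7333 u,v mm -280.4429506063103 106.2365875804464 z 326.1527507748135 F [0.87 0.6  0.61] q [-0.81  0.49  0.3   1.9   0.49  2.26]
slide [ 106.05 -213.53  251.79] ang [-0.11  0.04 -0.09]
slide [ 105.95 -257.99  199.02] ang [-0.11  0.04 -0.09]
lid_edge [{'point': [312.4, 103.4], 'p': 0.72}]
hinge [{'point': [312.5, 193.4], 'p': 0.92}]
[311.14 101.41] [312.36 193.4 ] [329.79  79.75] [286.15 130.43]
```

View pics/s1.png

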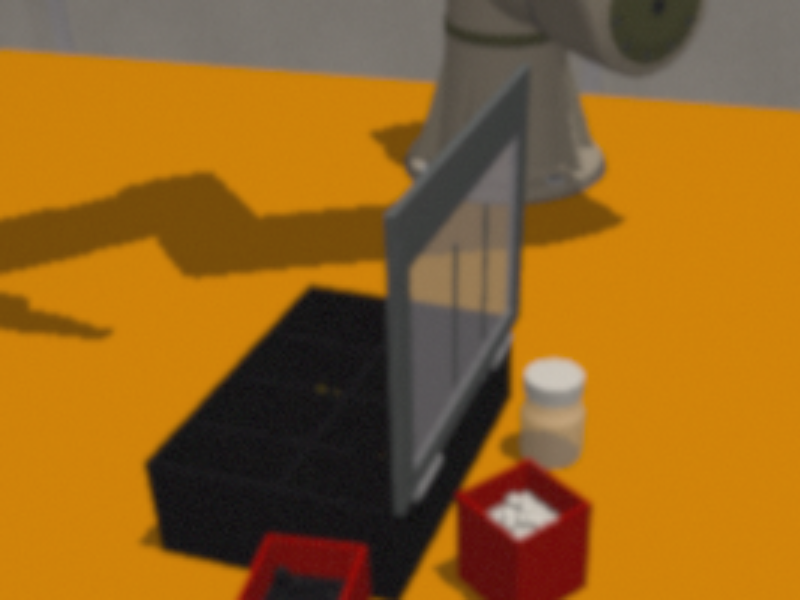

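The lid is still upright: its edge projects at about (312,102) and the hinge at (312,193), which matches my model. The previous move was refused for missing keys, so I'm resending it.

Emit:
{"op": "jog_arm", "data": {"moves": [{"fingers": 1, "angular": [0, 0, 0], "slide": [106, -166, 83]}, {"fingers": 1, "angular": [0, 0, 0], "slide": [106, -166, 83]}, {"fingers": 1, "angular": [0, 0, 0], "slide": [106, -166, 83]}, {"fingers": 1, "angular": [0, 0, 0], "slide": [106, -166, 83]}, {"fingers": 1, "angular": [0, 0, 0], "slide": [106, -166, 83]}, {"fingers": 1, "angular": [0, 0, 0], "slide": [106, -240, 120]}, {"fingers": 1, "angular": [0, 0, 0], "slide": [106, -265, 195]}, {"fingers": 1, "angular": [0, 0, 0], "slide": [106, -265, 195]}, {"fingers": 1, "angular": [0, 0, 0], "slide": [106, -265, 195]}, {"fingers": 1, "angular": [0, 0, 0], "slide": [106, -265, 195]}]}}

```text
clock: 2.72
tcp_pos: [0.5973, 0.1439, 0.3464]
orientation: [-0.343, 0.939, -0.026, 0.009]
wrist_force: [-0.7, 0.1, 0.2]
finger_gap: -0.0002
grip_force: 0.0
```

```bash
python3 -c "
from h import *
where(); go(W(.045,.271)); go(W(.045,.34))"
```

```text
t 2.7167 u,v mm 50.842952793902 2.7353352050224125 z 346.3982113223961 F [-0.65  0.13  0.19] q [-0.21  0.37  0.21  1.54  0.69  2.94]
slide [ 2.83 53.02 53.92] ang [-0.08  0.26  0.16]
slide [2.72 8.6  1.12] ang [-0.08  0.26  0.16]
```

Emit:
{"op": "jog_arm", "data": {"moves": [{"fingers": 1, "angular": [0, 0, 0], "slide": [0, 12, 14]}, {"fingers": 1, "angular": [0, 0, 0], "slide": [0, 26, 30]}, {"fingers": 1, "angular": [0, 0, 0], "slide": [0, 40, 44]}, {"fingers": 1, "angular": [0, 0, 0], "slide": [0, 48, 54]}, {"fingers": 1, "angular": [0, 0, 0], "slide": [0, 48, 54]}]}}

```text
clock: 3.13
tcp_pos: [0.5975, 0.1362, 0.272]
orientation: [-0.342, 0.939, -0.03, 0.008]
wrist_force: [-0.5, -0.4, 0.4]
finger_gap: -0.0001
grip_force: 0.0
```

```bash
python3 -c "
from h import *
where(); go(W(.024,.271));go(W(-.04,.265))
p=read_camera('scene'); cv2.imwrite('pics/s2.png',cv2.resize(p['color'][40:190,220:420,::-1],(800,600)))"
```

```text
t 3.1333 u,v mm 43.11983593656299 2.0570445014863807 z 272.0388116707108 F [-0.46 -0.42  0.45] q [-0.22  0.39  0.06  1.38  0.69  2.94]
slide [  2.09  15.3  -11.5 ] ang [-0.01  0.2  -0.29]
slide [  2.24  68.18 -48.06] ang [-0.01  0.2  -0.29]
```

View pics/s2.png

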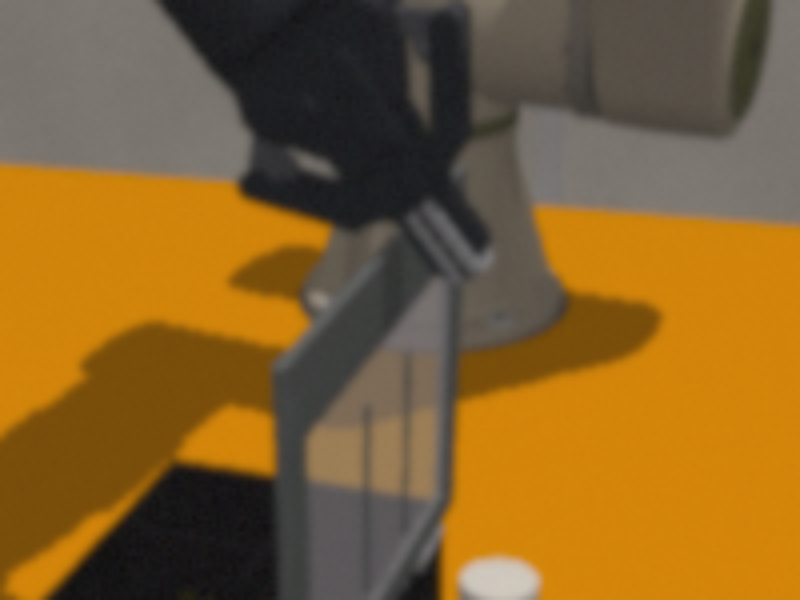

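The finger pair is behind the lid's top edge, the gap is visible in the crop near (455,270), and the knuckles are above the edge. Starting a slow pull.

Emit:
{"op": "jog_arm", "data": {"moves": [{"fingers": 1, "angular": [0, 0, 0], "slide": [0, 6, -5]}, {"fingers": 1, "angular": [0, 0, 0], "slide": [0, 10, -8.5]}, {"fingers": 1, "angular": [0, 0, 0], "slide": [0, 13, -11]}, {"fingers": 1, "angular": [0, 0, 0], "slide": [0, 16, -13.5]}, {"fingers": 1, "angular": [0, 0, 0], "slide": [0, 19, -16]}, {"fingers": 1, "angular": [0, 0, 0], "slide": [0, 22, -18.5]}, {"fingers": 1, "angular": [0, 0, 0], "slide": [0, 25, -21]}, {"fingers": 1, "angular": [0, 0, 0], "slide": [0, 28, -23.5]}, {"fingers": 1, "angular": [0, 0, 0], "slide": [0, 31, -26]}, {"fingers": 1, "angular": [0, 0, 0], "slide": [0, 34, -28.5]}]}}

```text
clock: 4.02
tcp_pos: [0.5957, 0.0932, 0.2754]
orientation: [-0.342, 0.939, -0.028, 0.01]
wrist_force: [-1.0, -0.3, 1.1]
finger_gap: -0.0005
grip_force: 0.3
```

```bash
cat >> h.py <<'E'
def lid(save=None):
    # fit lid angle: network point of the edge vs model, in top and scene
    from scipy.optimize import minimize_scalar
    out=[]
    for n in("scene","top"):
        p=read_camera(n); t=get_state()["clock"]
        if save and n=="scene": cv2.imwrite(save,p["color"][40:300,160:480,::-1])
        k=tip_of("lid_edge",p)
        if not k: out.append((n,"none")); continue
        f=lambda a: np.linalg.norm(proj(p,W(-.195*np.cos(a),.075+.195*np.sin(a)))-k[0]["point"])
        a=min(np.arange(0,1.9,.01),key=f); out.append((n,round(t,2),"p",round(k[0]["p"],2),"ang",round(a,2),"res px",round(f(a),1)))
    print(out)
E
python3 -c "
from h import *
where(); lid(); go(W(-.045,.264))"
```

```text
t 4.0167 u,v mm 0.1160098817050458 1.2894194031065576 z 275.43565737922216 F [-1.05 -0.25  1.13] q [-0.29  0.41  0.1   1.45  0.68  2.84]
[('scene', 4.07, 'p', 0.92, 'ang', np.float64(1.47), 'res px', np.float64(0.9)), ('top', 4.17, 'p', 0.66, 'ang', np.float64(1.49), 'res px', np.float64(0.5))]
slide [  1.26  41.82 -20.58] ang [-0.03  0.05 -0.04]
```

Emit:
{"op": "jog_arm", "data": {"moves": [{"fingers": 1, "angular": [0, 0, 0], "slide": [0, 4, -2]}, {"fingers": 1, "angular": [0, 0, 0], "slide": [0, 8, -4]}, {"fingers": 1, "angular": [0, 0, 0], "slide": [0, 12, -6]}, {"fingers": 1, "angular": [0, 0, 0], "slide": [0, 16, -8]}, {"fingers": 1, "angular": [0, 0, 0], "slide": [0, 20, -10]}, {"fingers": 1, "angular": [0, 0, 0], "slide": [0, 24, -12]}, {"fingers": 1, "angular": [0, 0, 0], "slide": [0, 28, -14]}, {"fingers": 1, "angular": [0, 0, 0], "slide": [0, 32, -16]}, {"fingers": 1, "angular": [0, 0, 0], "slide": [0, 36, -18]}, {"fingers": 1, "angular": [0, 0, 0], "slide": [0, 40, -20]}]}}

```text
clock: 5.05
tcp_pos: [0.5933, 0.0496, 0.2649]
orientation: [-0.342, 0.939, -0.028, 0.01]
wrist_force: [-0.5, 0.1, 0.3]
finger_gap: -0.0001
grip_force: 0.1
```

```bash
python3 -c "
from h import *
where(); lid(); 
for a in ((-.07,.262),(-.05,.30),(-.20,.30),(-.22,.22),(-.2,.15)): print(a);go(W(*a))"
```

```text
t 5.05 u,v mm -43.556223142736144 1.134617077998636 z 264.89666619144805 F [-0.48  0.12  0.28] q [-0.36  0.44  0.11  1.49  0.66  2.75]
[('scene', 5.1, 'p', 0.63, 'ang', np.float64(1.26), 'res px', np.float64(2.4)), ('top', 5.2, 'p', 0.61, 'ang', np.float64(1.22), 'res px', np.float64(0.5))]
(-0.07, 0.262)
slide [  1.1   22.43 -14.92] ang [-0.05  0.02 -0.02]
(-0.05, 0.3)
slide [  1.08 -17.33 -31.15] ang [-0.05  0.02 -0.02]
(-0.2, 0.3)
slide [   1.09   97.5  -127.66] ang [-0.05  0.02 -0.02]
(-0.22, 0.22)
slide [  1.14 164.28 -79.28] ang [-0.05  0.02 -0.02]
(-0.2, 0.15)
slide [  1.17 194.01 -12.83] ang [-0.05  0.02 -0.02]
```

Emit:
{"op": "jog_arm", "data": {"moves": [{"fingers": 1, "angular": [0, 0, 0], "slide": [0, -33, -34]}, {"fingers": 1, "angular": [0, 0, 0], "slide": [0, -33, -34]}, {"fingers": 1, "angular": [0, 0, 0], "slide": [0, 105, -150]}, {"fingers": 1, "angular": [0, 0, 0], "slide": [0, 105, -150]}, {"fingers": 1, "angular": [0, 0, 0], "slide": [0, 105, -150]}, {"fingers": 1, "angular": [0, 0, 0], "slide": [0, 105, -150]}, {"fingers": 1, "angular": [0, 0, 0], "slide": [0, 105, -150]}, {"fingers": 1, "angular": [0, 0, 0], "slide": [0, 192, -77]}, {"fingers": 1, "angular": [0, 0, 0], "slide": [0, 192, -77]}, {"fingers": 1, "angular": [0, 0, 0], "slide": [0, 192, -77]}]}}

```text
clock: 6.08
tcp_pos: [0.5816, -0.1473, 0.1981]
orientation: [-0.342, 0.939, -0.028, 0.011]
wrist_force: [0.4, 0.1, -0.1]
finger_gap: -0.0002
grip_force: 0.0
```

```bash
python3 -c "
from h import *
where(); lid('pics/s3.png'); lid()
for th in (.9,.8,.7,.6,.5): 
  print(th,-.195*np.cos(th)-.0053,.075+.195*np.sin(th)-.0162); go(W(-.195*np.cos(th)-.0053,.075+.195*np.sin(th)-.0162))"
```

```text
t 6.0833 u,v mm -240.74793169453022 0.9431663703041467 z 198.13820792101436 F [ 0.44  0.09 -0.12] q [-0.65  0.65  0.27  1.63  0.56  2.42]
[('scene', 6.13, 'p', 0.7, 'ang', np.float64(1.08), 'res px', np.float64(2.0)), ('top', 6.23, 'p', 0.74, 'ang', np.float64(1.1), 'res px', np.float64(4.1))]
[('scene', 6.33, 'p', 0.73, 'ang', np.float64(1.02), 'res px', np.float64(0.8)), ('top', 6.43, 'p', 0.96, 'ang', np.float64(1.03), 'res px', np.float64(2.6))]
0.9 -0.12651394381277956 0.2115487473773593
slide [  0.26 -92.05  66.06] ang [ 0.09 -0.12  0.17]
0.8 -0.14115780832269725 0.19868443772540695
slide [  0.2  -72.56  66.53] ang [ 0.09 -0.12  0.17]
0.7 -0.15444422652047526 0.18442244901134974
slide [  0.14 -53.22  68.94] ang [ 0.09 -0.12  0.17]
0.6 -0.1662404449073873 0.1689052823120319
slide [  0.07 -34.22  73.27] ang [ 0.09 -0.12  0.17]
0.5 -0.1764285995686227 0.1522879800278196
slide [  0.   -15.74  79.48] ang [ 0.09 -0.12  0.17]
```

View pics/s3.png

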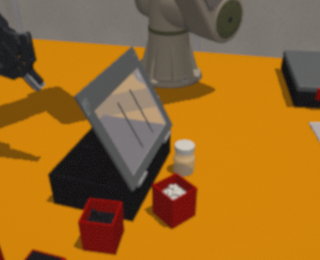

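The hand is clear in front, tips near (40,85) in the crop, and the lid is falling free at about 1.0 rad. Moving in under it.

Emit:
{"op": "jog_arm", "data": {"moves": [{"fingers": 1, "angular": [0, 0, 0], "slide": [0, -22, 35]}, {"fingers": 1, "angular": [0, 0, 0], "slide": [0, -44, 71]}, {"fingers": 1, "angular": [0, 0, 0], "slide": [0, -44, 71]}, {"fingers": 1, "angular": [0, 0, 0], "slide": [0, -44, 71]}]}}

```text
clock: 6.82
tcp_pos: [0.5858, -0.0641, 0.1757]
orientation: [-0.342, 0.939, -0.026, 0.01]
wrist_force: [0.4, -0.3, 0.6]
finger_gap: 0.0003
grip_force: 0.0
```

```bash
python3 -c "
from h import *
where(); lid('pics/s4.png')
for th in (.65,.6,.5,.4,.3,.2,.1,0): 
  print(th); go(W(-.195*np.cos(th)-.0053,.075+.195*np.sin(th)-.0162))"
```

```text
t 6.8167 u,v mm -157.51208453076723 1.7876255923972746 z 175.70551862166562 F [ 0.41 -0.26  0.64] q [-0.54  0.58  0.1   1.46  0.61  2.54]
[('scene', 6.87, 'p', 0.59, 'ang', np.float64(0.92), 'res px', np.float64(1.7)), ('top', 6.97, 'p', 0.66, 'ang', np.float64(0.86), 'res px', np.float64(2.3))]
0.65
slide [ 0.15 -1.42 -0.31] ang [ 0.04 -0.12  0.06]
0.6
slide [0.13 8.03 2.08] ang [ 0.04 -0.12  0.06]
0.5
slide [ 0.1  26.52  8.28] ang [ 0.04 -0.12  0.06]
0.4
slide [ 0.07 44.29 16.29] ang [ 0.04 -0.12  0.06]
0.3
slide [ 0.03 61.17 26.03] ang [ 0.04 -0.12  0.06]
0.2
slide [-0.01 76.99 37.41] ang [ 0.04 -0.12  0.06]
0.1
slide [-0.05 91.6  50.31] ang [ 0.04 -0.12  0.06]
0
slide [ -0.09 104.85  64.61] ang [ 0.04 -0.12  0.06]
```

View pics/s4.png

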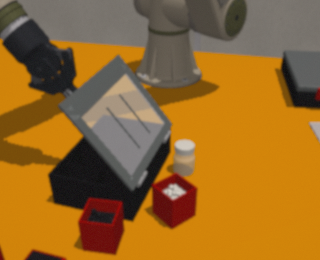

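The fingers are under the lid edge near (70,92) in the crop, with the lid at about 0.86 rad. I'll hold briefly, then descend a little slower than the lid falls for a soft catch.

Emit:
{"op": "jog_arm", "data": {"moves": [{"fingers": 1, "angular": [0, 0, 0], "slide": [0, 0, 0]}, {"fingers": 1, "angular": [0, 0, 0], "slide": [0, 0, 0]}, {"fingers": 1, "angular": [0, 0, 0], "slide": [0, 0, 0]}, {"fingers": 1, "angular": [0, 0, 0], "slide": [0, 3.7, 0.8]}, {"fingers": 1, "angular": [0, 0, 0], "slide": [0, 7.5, 1.8]}, {"fingers": 1, "angular": [0, 0, 0], "slide": [0, 11.2, 2.9]}, {"fingers": 1, "angular": [0, 0, 0], "slide": [0, 15, 4]}, {"fingers": 1, "angular": [0, 0, 0], "slide": [0, 18.7, 5.3]}, {"fingers": 1, "angular": [0, 0, 0], "slide": [0, 22.4, 6.6]}, {"fingers": 1, "angular": [0, 0, 0], "slide": [0, 26, 8]}]}}

```text
clock: 7.85
tcp_pos: [0.5852, -0.0818, 0.1511]
orientation: [-0.342, 0.939, -0.028, 0.01]
wrist_force: [-0.3, -0.7, -0.1]
finger_gap: -0.0001
grip_force: 0.2
```

```bash
python3 -c "
from h import *
where(); lid('pics/s5.png')
for th in (.5,.4,.3,.2,.1,0): 
  print(th); go(W(-.195*np.cos(th)-.0053,.075+.195*np.sin(th)-.0162))"
```

```text
t 7.85 u,v mm -175.20384473539332 1.2729692414153828 z 151.0724937108408 F [-0.27 -0.69 -0.14] q [-0.56  0.61  0.09  1.44  0.6   2.52]
[('scene', 7.9, 'p', 0.78, 'ang', np.float64(0.51), 'res px', np.float64(0.9)), ('top', 8.0, 'p', 0.55, 'ang', np.float64(0.0), 'res px', np.float64(2.7))]
0.5
slide [ 1.28  0.48 -1.58] ang [-0.04  0.04 -0.02]
0.4
slide [ 1.3  18.26  6.4 ] ang [-0.04  0.04 -0.02]
0.3
slide [ 1.31 35.16 16.12] ang [-0.04  0.04 -0.02]
0.2
slide [ 1.33 51.   27.47] ang [-0.04  0.04 -0.02]
0.1
slide [ 1.34 65.63 40.36] ang [-0.04  0.04 -0.02]
0
slide [ 1.36 78.9  54.63] ang [-0.04  0.04 -0.02]
```

View pics/s5.png

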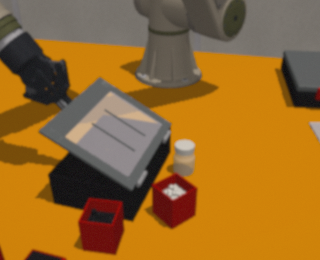

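The scene view puts the lid at about 0.5 rad, at my finger. Checking that it is resting there.

```bash
python3 -c "
from h import *
where(); lid(); where()"
```

```text
t 8.05 u,v mm -175.04514778899463 1.285855356514624 z 151.38817867001018 F [-0.98 -0.8   0.26] q [-0.56  0.61  0.09  1.44  0.6   2.52]
[('scene', 8.1, 'p', 0.83, 'ang', np.float64(0.53), 'res px', np.float64(0.2)), ('top', 8.2, 'p', 0.64, 'ang', np.float64(0.56), 'res px', np.float64(3.2))]
t 8.25 u,v mm -174.88726571421824 1.197027875307367 z 151.7734150014558 F [-0.16 -0.63 -0.21] q [-0.56  0.61  0.09  1.44  0.6   2.52]
```

Caught: the lid rests at about 0.53 rad. Lowering at about 0.24 rad/s.

Emit:
{"op": "jog_arm", "data": {"moves": [{"fingers": 1, "angular": [0, 0, 0], "slide": [0, 3.5, 0.5]}, {"fingers": 1, "angular": [0, 0, 0], "slide": [0, 7, 1.5]}, {"fingers": 1, "angular": [0, 0, 0], "slide": [0, 10.5, 3]}, {"fingers": 1, "angular": [0, 0, 0], "slide": [0, 14.2, 4.5]}, {"fingers": 1, "angular": [0, 0, 0], "slide": [0, 18, 6.4]}, {"fingers": 1, "angular": [0, 0, 0], "slide": [0, 21.5, 8.2]}, {"fingers": 1, "angular": [0, 0, 0], "slide": [0, 25, 10]}, {"fingers": 1, "angular": [0, 0, 0], "slide": [0, 28.5, 12]}, {"fingers": 1, "angular": [0, 0, 0], "slide": [0, 31.8, 14]}, {"fingers": 1, "angular": [0, 0, 0], "slide": [0, 35, 16]}]}}

```text
clock: 9.08
tcp_pos: [0.5843, -0.0982, 0.1164]
orientation: [-0.342, 0.939, -0.028, 0.01]
wrist_force: [0.0, -0.4, -0.0]
finger_gap: 0.0001
grip_force: 0.2
```

```bash
python3 -c "
from h import *
where(); lid()
for th in (.2,.1,0,-.05,-.1): 
  print(th); go(W(-.195*np.cos(th)-.0053,.075+.195*np.sin(th)-.0162))"
```

```text
t 9.0833 u,v mm -191.60014348611313 1.2071514906598484 z 116.42178328944178 F [ 0.   -0.42 -0.03] q [-0.59  0.66  0.08  1.39  0.59  2.49]
[('scene', 'none'), ('top', 9.23, 'p', 0.59, 'ang', np.float64(0.0), 'res px', np.float64(3.9))]
0.2
slide [ 1.23 16.07 11.53] ang [-0.04  0.04 -0.01]
0.1
slide [ 1.24 30.7  24.41] ang [-0.04  0.04 -0.01]
0
slide [ 1.25 43.97 38.69] ang [-0.04  0.04 -0.01]
-0.05
slide [ 1.26 50.05 46.3 ] ang [-0.04  0.04 -0.01]
-0.1
slide [ 1.27 55.75 54.22] ang [-0.04  0.04 -0.01]
```

Emit:
{"op": "jog_arm", "data": {"moves": [{"fingers": 1, "angular": [0, 0, 0], "slide": [0, 2.6, 1.6]}, {"fingers": 1, "angular": [0, 0, 0], "slide": [0, 5.2, 3.3]}, {"fingers": 1, "angular": [0, 0, 0], "slide": [0, 7.8, 5.1]}, {"fingers": 1, "angular": [0, 0, 0], "slide": [0, 10.4, 7]}, {"fingers": 1, "angular": [0, 0, 0], "slide": [0, 13, 9]}, {"fingers": 1, "angular": [0, 0, 0], "slide": [0, 15.5, 11]}, {"fingers": 1, "angular": [0, 0, 0], "slide": [0, 18, 13]}, {"fingers": 1, "angular": [0, 0, 0], "slide": [0, 20.4, 15.1]}, {"fingers": 1, "angular": [0, 0, 0], "slide": [0, 22.7, 17.2]}, {"fingers": 1, "angular": [0, 0, 0], "slide": [0, 25, 19.4]}]}}

```text
clock: 10.12
tcp_pos: [0.5839, -0.1048, 0.0856]
orientation: [-0.342, 0.939, -0.028, 0.01]
wrist_force: [-0.2, -0.4, -0.5]
finger_gap: 0.0
grip_force: 0.4
```

```bash
python3 -c "
from h import *
where(); lid('pics/s6.png')
for th in (.1,0,-.05,-.1): 
  print(th); go(W(-.195*np.cos(th)-.0053,.075+.195*np.sin(th)-.0162))"
```

```text
t 10.1167 u,v mm -198.21920177950437 1.2099961521644136 z 85.57765554246787 F [-0.21 -0.4  -0.49] q [-0.59  0.69  0.06  1.34  0.59  2.48]
[('scene', 10.17, 'p', 0.69, 'ang', np.float64(0.11), 'res px', np.float64(0.3)), ('top', 10.27, 'p', 0.93, 'ang', np.float64(0.0), 'res px', np.float64(3.0))]
0.1
slide [1.21 5.71 5.04] ang [-0.04  0.03 -0.01]
0
slide [ 1.22 18.98 19.32] ang [-0.04  0.03 -0.01]
-0.05
slide [ 1.22 25.06 26.94] ang [-0.04  0.03 -0.01]
-0.1
slide [ 1.23 30.76 34.85] ang [-0.04  0.03 -0.01]
```

View pics/s6.png

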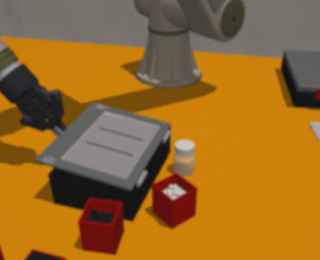

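The lid is nearly down at about 0.13 rad and still on the fingers. Continuing at about 0.12 rad/s through the rim.

Emit:
{"op": "jog_arm", "data": {"moves": [{"fingers": 1, "angular": [0, 0, 0], "slide": [0, 1.4, 1.2]}, {"fingers": 1, "angular": [0, 0, 0], "slide": [0, 2.8, 2.4]}, {"fingers": 1, "angular": [0, 0, 0], "slide": [0, 4.2, 3.7]}, {"fingers": 1, "angular": [0, 0, 0], "slide": [0, 5.6, 5]}, {"fingers": 1, "angular": [0, 0, 0], "slide": [0, 7, 6.4]}, {"fingers": 1, "angular": [0, 0, 0], "slide": [0, 8.4, 7.8]}, {"fingers": 1, "angular": [0, 0, 0], "slide": [0, 9.8, 9.2]}, {"fingers": 1, "angular": [0, 0, 0], "slide": [0, 11.2, 10.6]}, {"fingers": 1, "angular": [0, 0, 0], "slide": [0, 12.6, 12]}, {"fingers": 1, "angular": [0, 0, 0], "slide": [0, 14, 13.5]}]}}

```text
clock: 11.15
tcp_pos: [0.5838, -0.1068, 0.0664]
orientation: [-0.342, 0.939, -0.028, 0.01]
wrist_force: [0.4, -0.5, 0.2]
finger_gap: -0.0004
grip_force: 0.2
```

Emit:
{"op": "jog_arm", "data": {"moves": [{"fingers": 1, "angular": [0, 0, 0], "slide": [0, 1.4, 1.4]}, {"fingers": 1, "angular": [0, 0, 0], "slide": [0, 2.8, 2.8]}, {"fingers": 1, "angular": [0, 0, 0], "slide": [0, 4.2, 4.3]}, {"fingers": 1, "angular": [0, 0, 0], "slide": [0, 5.6, 5.8]}, {"fingers": 1, "angular": [0, 0, 0], "slide": [0, 7, 7.2]}, {"fingers": 1, "angular": [0, 0, 0], "slide": [0, 8.4, 8.7]}, {"fingers": 1, "angular": [0, 0, 0], "slide": [0, 9.8, 10.2]}, {"fingers": 1, "angular": [0, 0, 0], "slide": [0, 11.2, 11.7]}, {"fingers": 1, "angular": [0, 0, 0], "slide": [0, 12.6, 13.2]}, {"fingers": 1, "angular": [0, 0, 0], "slide": [0, 14, 14.7]}]}}

```text
clock: 11.98
tcp_pos: [0.5837, -0.108, 0.0461]
orientation: [-0.342, 0.939, -0.028, 0.01]
wrist_force: [-0.3, -0.3, 0.0]
finger_gap: 0.0001
grip_force: 0.0
```

```bash
python3 -c "
from h import *
where(); lid('pics/s7.png'); go(W(-.24,.055)); go(W(-.3,.2))"
```

```text
t 11.9833 u,v mm -201.40199864796114 1.18852149267116 z 46.118575241586804 F [-0.34 -0.29  0.02] q [-0.6   0.73  0.03  1.27  0.58  2.48]
[('scene', 12.03, 'p', 0.73, 'ang', np.float64(0.0), 'res px', np.float64(3.9)), ('top', 12.13, 'p', 0.93, 'ang', np.float64(0.0), 'res px', np.float64(3.8))]
slide [  1.22  23.94 -31.56] ang [-0.05  0.03 -0.01]
slide [   1.12  -23.44 -181.16] ang [-0.05  0.03 -0.01]
```

View pics/s7.png

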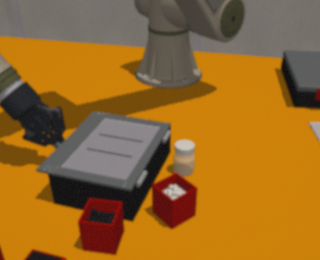

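The lid is flat on the rim, with its front edge around (40,170)–(95,113) in the crop. Backing straight out, then up.

Emit:
{"op": "jog_arm", "data": {"moves": [{"fingers": 1, "angular": [0, 0, 0], "slide": [0, 15, -13]}, {"fingers": 1, "angular": [0, 0, 0], "slide": [0, 31, -26]}, {"fingers": 1, "angular": [0, 0, 0], "slide": [0, 54, -45]}, {"fingers": 1, "angular": [0, 0, 0], "slide": [0, 77, -64]}, {"fingers": 1, "angular": [0, 0, 0], "slide": [0, 77, -64]}, {"fingers": 1, "angular": [0, 0, 0], "slide": [0, 40, -160]}, {"fingers": 1, "angular": [0, 0, 0], "slide": [0, 40, -160]}, {"fingers": 1, "angular": [0, 0, 0], "slide": [0, 40, -160]}, {"fingers": 1, "angular": [0, 0, 0], "slide": [0, 40, -160]}, {"fingers": 1, "angular": [0, 0, 0], "slide": [0, 40, -160]}]}}

```text
clock: 13.02
tcp_pos: [0.5764, -0.2422, 0.1444]
orientation: [-0.341, 0.94, -0.028, 0.011]
wrist_force: [-1.0, 0.2, -0.8]
finger_gap: -0.0001
grip_force: 0.0
```

```bash
python3 -c "
from h import *
where(); lid()
p=read_camera('top'); cv2.imwrite('pics/t2.png',p['color'][:,:,::-1])"
```

```text
t 13.0167 u,v mm -335.86778863049426 0.4319365352929125 z 144.36792909955992 F [-0.98  0.18 -0.8 ] q [-0.76  0.8   0.4   1.67  0.51  2.31]
[('scene', 13.07, 'p', 0.6, 'ang', np.float64(0.0), 'res px', np.float64(1.4)), ('top', 13.17, 'p', 0.6, 'ang', np.float64(0.0), 'res px', np.float64(2.3))]
```

View pics/t2.png

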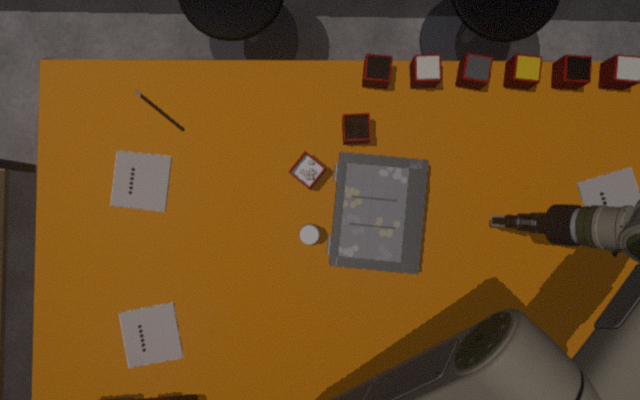

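The lid is shut, spanning (330–428, 153–272). The bins at (308,170) and (356,129) and the jar at (310,235) haven't moved, and the hand is clear at (490,222).

```bash
python3 -c "
from workcell import *
print(hand_in())"
```

```text
the job is handed in; nothing more can be done
None
```

I tipped the lid from behind, let it fall free, caught it on the outside of the fingers at about 0.5 rad and lowered it gently until fully shut. The hand is clear, the bead boxes and jar are where they were, and the job was handed in at about 13 s; no verdict was returned.

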